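Check the spring of a belt tensioner against its scale

TASK

Of the two small belt-drive units on the table, take the one whose tensioner arm carries the larger roller. Push its arm by the upright post against the spring until the pointer stands between the two jaws of the gauge clip on its scale, hold it there for a full second without pushing the pointer past the clip, then let the arm go back to its rest stop. Do not move the gauge clip, and leave the other unit's arm alone.

Things in the scene. Friction and masses are not known exactly. Their poses are not given: they have to be found in the camera images.
- large_push_post (a point): Middle of the upright round steel post, low black cap, on the arm with the large roller: 16 mm diameter (cap 18), from the arm's top (38 mm above the table) up to 90 mm; this point is on its axis at 70 mm, 110 mm from the pivot. Its x axis points level to the pivot, z up; pushing the arm moves the post towards its own -y (from the robot: to the right).
- large_arm (a joint): Swing of that arm, rad: 0 on its rest stop, growing counter-clockwise seen from above to 0.85. Flat steel arm, level, 18 mm wide, on an upright pivot pin (top at 78 mm), with a flanged roller of 56 mm (top 56 mm high) 50 mm from the pivot. Spring: 2 N at the post at the stop, plus 14 N per rad; damped: let go, it swings back by itself in about 2 s.
- large_pointer_tip (a point): Tip of the thin black pointer at the free end of that arm, 150 mm from the pivot, 21 mm above the table; axes as the post's. It sweeps over a white curved scale with black lines every 5 degrees on the unit's fixed grey base plate (210 x 170 mm, 12 mm high). The plate and the stop pins beside the arm lie below 45 mm.
- large_gauge_clip (a point): Middle of the gap of the gauge clip on that scale's rim: dark steel U bracket, two jaws 30 mm apart (each 8 mm wide, top 19 mm above the table) on the pointer's path, 150 mm from the pivot; the pointer passes just above them. x axis to the pivot; a pushed pointer comes from +y and leaves at -y. Friction-clamped at 0.25 to 0.72 rad of arm swing.
- small_push_post (a point): Middle (70 mm above the table) of the like post on the other unit, which is the same but for its small roller, 24 mm in diameter. To be left alone.

How it is judged (in metres and radians):
On the way:
1. the pointer of the arm with the large roller is held still between the jaws of its gauge clip (y of large_pointer_tip in the frame of large_gauge_clip between -0.015 and 0.015 m and velocity of joint large_arm between -0.15 and 0.15 rad/s), for 0.7 s.
At the end, for the whole second after the job is handed in: The arm with the large roller is back at its rest stop (pointer within 10 mm of where it started), its gauge clip is where it was (8 mm) and the other unit's arm is at rest where it was (post within 10 mm) (distance of each of large_pointer_tip, small_push_post from where it was at the start of the episode below 0.01 m and distance of large_gauge_clip from where it was at the start of the episode below 0.008 m); the robot touches nothing.
It fails at once if the pointer was pushed past the clip (more than 28 mm beyond the middle of its gap) (y of large_pointer_tip in the frame of large_gauge_clip below -0.028 m).
It fails at once if the gauge clip was moved (more than 8 mm) (distance of large_gauge_clip from where it was at the start of the episode above 0.008 m).
It fails at once if the other unit's arm was pushed (post more than 12 mm) (distance of small_push_post from where it was at the start of the episode above 0.012 m).
It also fails if it takes over 40 s, if anything falls off the work surface, if the arm or the gripper's body presses on something with over 40 N, if the wrist force passes 120 N, or if a joint passes its speed limit or range.

ROBOT

A 6-joint arm with a two-finger parallel gripper is mounted at the origin on a cart in front of the work surface, level with it; the furniture and walls round the work are solid. World frame = base frame: x ahead of the robot, y to its left, z up, the work surface at z = 0. Lengths are in m, angles in degrees, forces in N, time in s.
With the tool pointing down it reaches from about 0.4 to 0.825 m from the base axis. Payload 7 kg.
Tool frame: the origin (TCP) lies on the centre line of the jaws, within the pads' length; the fingertips stand 11 mm ahead of it and the grasp point (between the pads) lies 8 mm behind it; z points along the fingers, y is the line along which they close (so a half turn about z gives the same grasp; the last joint's range is limited). The gripper opens to 88 mm and grips with 3 to 60 N. Pads are 19 mm wide; open, the fingers measure 130 mm over their backs; the gripper's body (78 mm by 193 mm) begins 47 mm behind the grasp point.
Start: joints at [-47.149, 20.546, 0.682, 0, -70.136, -16.507], TCP at [0.3, -0.605, 0.238] pointing down, gripper open.
Joint ranges: [-176.03, 176.03], [-82.01, 121.73], [-58.28, 71.71], [-173.87, 95.51], [-174.79, -0.11], [-173.66, 173.66]. Speed limits (degrees/s): [136.94, 136.94, 172.46, 180, 180, 180].

INTERFACE

Orientations are given as [roll, pitch, yaw] about the fixed x, y, z axes, in that order (R = Rz(yaw) Ry(pitch) Rx(roll)).
In Python, from plant import r, capture, camera_model, job gives the robot as it stands.
- The arm moves only by the tool drive_tool, never from a script. Its argument "increments" is a list that holds one entry, the list of rows, each a list of 5 numbers: the gripper's target within -1 to 1 (fully open at 1, half-way at 0, shut at -1), then the shift along the tool's x, y, z scaled (see below), then the turn about the tool's z scaled (see below). In form: [[[gripper, tx, ty, tz, roll], ...]]. A call has 1 to 5 rows; each row is the pose to reach, as a shift and turn from the pose commanded when the call began, along the tool's axes at that moment, turning the shorter way round; what a row does not reach only later rows make up. The controller multiplies each number of a shift by 120 mm and each number of a turn by 360 degrees. A row lasts 1/8 s, in which the tool goes at most 62.5 mm and 10.7 degrees, less where a joint would pass 70% of its speed; a pose out of reach is approached as far as the arm can. A call with a number of a shift or a turn outside -1 to 1 is refused whole. A call with a gripper value outside its range is refused whole. The fingers move at their own pace and stop on an object; "squeeze" is the grip in N (left out, the last holds). Time passes only in rows, so rows that repeat a pose let the fingers close. It gives the time, the measured TCP pose, the force, the opening and the grip force at its end, in the units of the state.
- r.get_state(): the state, without advancing time (a new reading comes with each control period).
- capture(name): name is "side" or "top" or "wrist"; returns the picture (400x640x3 uint8, red, green, blue); there is no depth.
- camera_model(name): a dict with "camera_matrix" (3x3 intrinsics, pixels), "k1" (the pictures are not rectified: a ray, as slopes to the right and down, at radius r is drawn at 1 + k1 r^2 times it, then the intrinsics apply), "rvec" (rotation vector, rad) and "tvec" (3), from world to camera coordinates, as OpenCV has them. Camera axes: x right, y down, z forward; pixel columns grow to the right and rows downward; lengths in m; the calibration is good to about 2 mm. A picture is of the moment at which its call begins: read the wrist's pose just before it. camera_model takes no time and is no camera call; for the wrist camera it gives the pose at the moment of the call.
- job.close_job(): hands the job in; it is judged then, once.
The state is a dict: "time_s": time; "joints": joint angles; "qd": joint speeds; "joint_torque": joint torques, N m; "tcp_pos": TCP position; "eef_rot": TCP orientation; "contact_force": force on the tool from outside, world axes, zero at the start; "moment": the same for the moment, N m; "gripper_width": finger opening in m; "gripper_force": force on a finger pad.
Only numpy, scipy, OpenCV 4.12 (cv2) and the standard library are available. Lean on these libraries where they do the work, as an engineer would, in place of code of your own. Each camera call takes 0.05 s, during which the arm holds its last target. There are 200 camera calls.

## Working session

There is one attempt and no reset: what is moved stays moved. The work goes in short steps, Python scripts to look and compute and a tool call to move; the robot and the scene stay as the last step left them, time stands still between calls to the robot, and variables do not carry over. Pictures are saved under pics/ and viewed, at most 10 in all, crops included, and the job is handed in when it is done.

Besides the shell and the picture viewer there is one more tool, called after ">>>" as name([rows], argument=value, ...), one row to a line, values as JSON. drive_tool: Moves the arm, as the interface text tells. Its arguments: {"type":"object","properties":{"increments":{"type":"array"},"squeeze":{"type":"number"}},"required":["increments"]}

```bash
mkdir -p pics; cat > h.py <<'E'
import numpy as np, cv2
from plant import r, capture, camera_model, job
def ray(m,px):
    K=np.array(m["camera_matrix"]);R=cv2.Rodrigues(np.array(m["rvec"],float))[0];t=np.array(m["tvec"],float).ravel()
    d=cv2.undistortPoints(np.array([[px]],float),K,np.array([m["k1"],0,0,0.]))[0,0]
    return -R.T@t, R.T@np.array([d[0],d[1],1])
def onz(m,px,z):
    o,d=ray(m,px); return o+d*(z-o[2])/d[2]
def proj(m,P):
    return cv2.projectPoints(np.array(P,float).reshape(-1,3),np.array(m["rvec"],float),np.array(m["tvec"],float),np.array(m["camera_matrix"]),np.array([m["k1"],0,0,0.]))[0][:,0]
def save(n,im): cv2.imwrite("pics/"+n+".png",im[:,:,::-1])
E
python3 - <<'E'
from h import *
for n in("top","side"): save(n+"0",capture(n)); m=camera_model(n); o,d=ray(m,(320,200)); print(n,o,d)
s=r.get_state();print(s["time_s"],s["tcp_pos"],s["eef_rot"])
E
```

```text
top [0.45793395 0.04676568 1.06904097] [ 0.08590727  0.00100428 -0.99638917]
side [ 0.4575999  -0.77045738  0.48932583] [ 0.1189216   0.88795774 -0.44459182]
0.1 [ 0.29934825 -0.60454114  0.23674986] [ 1.79918779e+02 -7.48648762e-03 -1.53660709e+02]
```

View pics/top0.png

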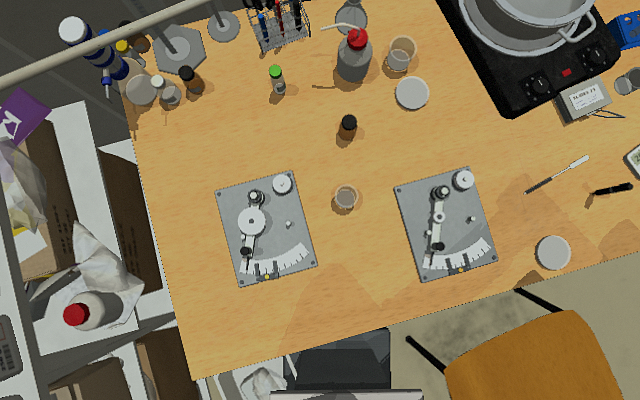

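View pics/side0.png

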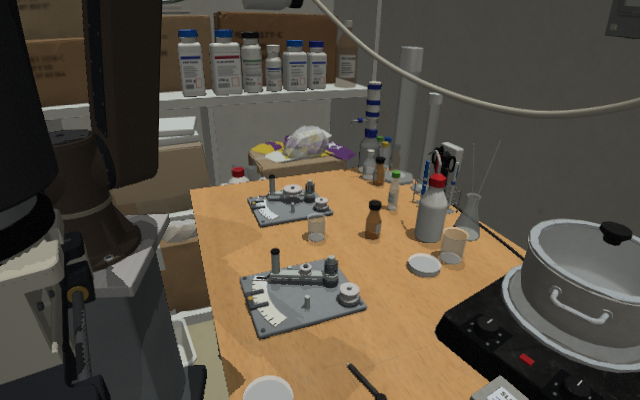

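The left unit in the top view has the large roller, at (252,222). Its post is near (246,252), its pivot near (255,196), and its scale and clip near (266,272). I'll zoom in on it.

```bash
python3 - <<'E'
from h import *
im=capture("top"); m=camera_model("top")
c=im[165:295,205:325]; save("top_crop",cv2.resize(c,None,fx=4.5,fy=4.5,interpolation=cv2.INTER_CUBIC))
print(onz(m,(255,195),.078),onz(m,(246,251),.09),onz(m,(266,272),.019))
s=capture("side"); c=s[165:230,240:340]; save("side_crop",cv2.resize(c,None,fx=7,fy=7,interpolation=cv2.INTER_CUBIC))
E
```

```text
[0.55455806 0.17530203 0.078     ] [0.44543346 0.19099438 0.09      ] [0.40113771 0.16029907 0.019     ]
```

View pics/top_crop.png

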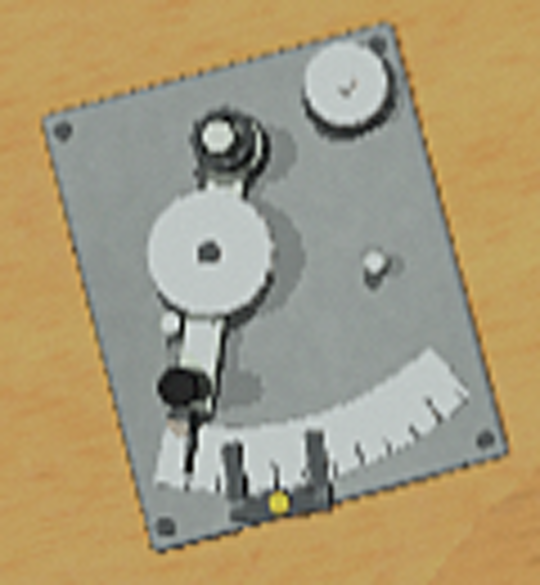

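View pics/side_crop.png

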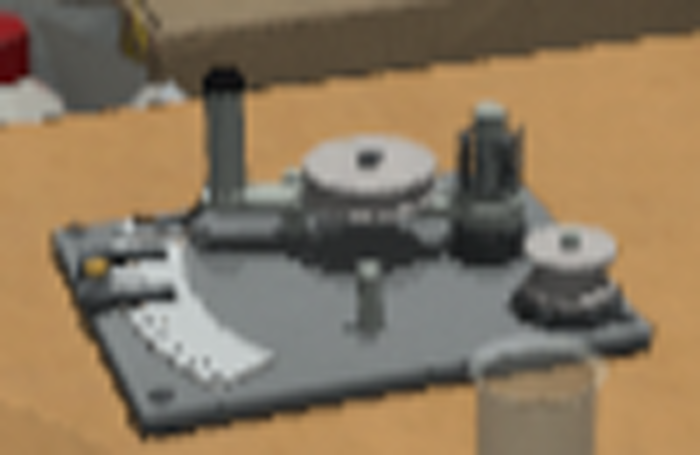

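```bash
python3 - <<'E'
from h import *
m=camera_model("top")
f=lambda x,y,z: onz(m,((x+.5)/4.5-.5+205,(y+.5)/4.5-.5+165),z)[:2]
pv=f(217,136,.078); post=f(181,386,.09); rol=f(208,252,.056); tip=f(190,472,.021)
jl=f(235,470,.019); jr=f(317,457,.019); dot=f(279,501,.019)
ang=lambda p: np.degrees(np.arctan2(*(p-pv)[::-1]))%360
for n,p in dict(pv=pv,post=post,rol=rol,tip=tip,jl=jl,jr=jr,dot=dot).items(): print(n,p.round(4),np.linalg.norm(p-pv).round(4),ang(p).round(2))
print(np.linalg.norm(jl-jr))
# side view: post top/bottom, pivot top
ms=camera_model("side"); g=lambda x,y:((x+.5)/7-.5+240,(y+.5)/7-.5+165)
print("side post",onz(ms,g(225,72),.09),onz(ms,g(225,200),.038),"piv",onz(ms,g(489,106),.078),"dot",onz(ms,g(96,266),.019))
print(camera_model("wrist")["tvec"])
E
```

```text
pv [0.5549 0.1796] 0.0 0.0
post [0.4466 0.1932] 0.1092 172.8
rol [0.5054 0.1864] 0.05 172.1
tip [0.4067 0.1994] 0.1495 172.37
jl [0.4073 0.1791] 0.1476 180.17
jr [0.4129 0.1416] 0.147 194.94
dot [0.3931 0.1591] 0.1631 187.22
0.03789369975605662
side post [0.44526937 0.1995457  0.09      ] [0.4434043  0.18625217 0.038     ] piv [0.5531764  0.18414732 0.078     ] dot [0.38985822 0.16699915 0.019     ]
[ 0.67423418 -0.03145137  0.38918876]
```

Checks hold: post radius is 109 mm, roller 50 mm, tip 149.5 mm and jaw spacing 38 mm. The clip middle is at 187.4° against a rest angle of 172.4°, so the swing is about 15°. The post starts at (0.446, 0.194) and its target is (0.446, 0.165). I'll straddle the post with the gripper open and push it with the +y pad. First I turn the tool so its y lies along world y.

>>> drive_tool([
  [[1, 0, 0, 0, 0.025], [1, 0, 0, 0, 0.05], [1, 0, 0, 0, 0.0732], [1, 0, 0, 0, 0.0732]],
])

```text
time_s: 0.7
tcp_pos: [0.2995, -0.6048, 0.2373]
eef_rot: [180.0, -0.0, -180.0]
contact_force: [-0.4, 0.0, 0.5]
gripper_width: 0.0876
gripper_force: 0.0
```

>>> drive_tool([
  [[1, -0.4, 0.4, 0, 0], [1, -0.7, 0.8, 0, 0], [1, -0.8, 1, 0, 0]],
])

```text
time_s: 1.08
tcp_pos: [0.3972, -0.4828, 0.2375]
eef_rot: [180.0, 0.0, -179.7]
contact_force: [0.2, 1.2, -0.1]
gripper_width: 0.0876
gripper_force: 0.0
```

>>> drive_tool([
  [[1, -0.3, 0.4, 0, 0], [1, -0.6, 0.8, 0, 0], [1, -0.8, 1, 0, 0]],
])

```text
time_s: 1.45
tcp_pos: [0.4929, -0.3626, 0.2379]
eef_rot: [180.0, 0.0, -179.7]
contact_force: [-1.0, -0.9, -0.4]
gripper_width: 0.0877
gripper_force: 0.0
```

>>> drive_tool([
  [[1, 0, 0.5, 0, 0], [1, 0, 1, 0, 0], [1, 0, 1, 0, 0]],
])

```text
time_s: 1.82
tcp_pos: [0.4918, -0.2416, 0.2381]
eef_rot: [180.0, 0.1, -179.5]
contact_force: [0.7, -0.3, 0.5]
gripper_width: 0.0879
gripper_force: 0.0
```

>>> drive_tool([
  [[1, 0, 0.5, 0, 0], [1, 0, 1, 0, 0], [1, 0, 1, 0, 0]],
])

```text
time_s: 2.2
tcp_pos: [0.4919, -0.1223, 0.238]
eef_rot: [180.0, 0.1, -179.6]
contact_force: [0.4, -0.5, -0.0]
gripper_width: 0.0873
gripper_force: 0.0
```

>>> drive_tool([
  [[1, 0, 0.5, 0, 0], [1, 0, 1, 0, 0], [1, 0, 1, 0, 0]],
])

```text
time_s: 2.58
tcp_pos: [0.4921, -0.0027, 0.2378]
eef_rot: [180.0, 0.0, -179.7]
contact_force: [-0.4, -0.0, 0.2]
gripper_width: 0.0875
gripper_force: 0.0
```

>>> drive_tool([
  [[1, 0, 0.5, 0, 0], [1, 0, 1, 0, 0], [1, 0, 1, 0, 0]],
])

```text
time_s: 2.95
tcp_pos: [0.4923, 0.1168, 0.2374]
eef_rot: [-180.0, 0.0, -179.8]
contact_force: [-0.6, -0.5, 0.3]
gripper_width: 0.0878
gripper_force: 0.0
```

>>> drive_tool([
  [[1, 0.2, 0.35, 0, 0], [1, 0.385, 0.64, 0, 0], [1, 0.385, 0.64, 0, 0], [1, 0.385, 0.64, 0.3, 0], [1, 0.385, 0.64, 0.5, 0]],
])

```text
time_s: 3.58
tcp_pos: [0.4459, 0.1899, 0.1764]
eef_rot: [-180.0, -0.0, 180.0]
contact_force: [-0.4, -0.2, 0.2]
gripper_width: 0.0878
gripper_force: 0.0
```

```bash
python3 - <<'E'
from h import *
print(r.get_state()["tcp_pos"])
w=camera_model("wrist"); im=capture("wrist")
P=[[.446,.1935,.09],[.446,.1935,.04],[.4067,.1994,.021],[.5549,.1796,.078]]
p=proj(w,P); print(p.round(1))
for q in p: cv2.drawMarker(im,tuple(int(v) for v in q.round()),(255,0,0),cv2.MARKER_CROSS,10,1)
save("wrist0",im)
E
```

```text
[0.44589892 0.18993048 0.1764197 ]
[[327.1 212.5]
 [326.5 197.7]
 [332.5 153.2]
 [311.2 324.9]]
```

View pics/wrist0.png

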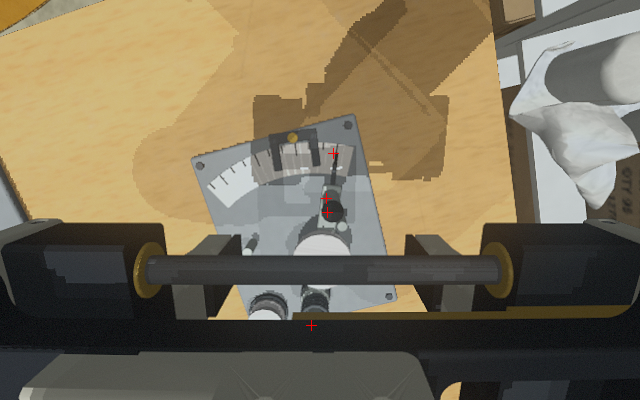

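The wrist view confirms the post cap at (333,210), about 3 mm further in +y than the top view estimate. The clip jaws are at (282,150) and (315,148), and the fingers clear everything. I descend round the post, then move towards contact.

>>> drive_tool([
  [[1, 0, 0.02, 0.3, 0], [1, 0, 0.02, 0.6, 0], [1, 0, 0.02, 0.87, 0], [1, 0, 0.02, 0.87, 0]],
])

```text
time_s: 4.12
tcp_pos: [0.4451, 0.1919, 0.0717]
eef_rot: [-179.8, -0.2, 179.9]
contact_force: [0.6, -0.3, 1.3]
gripper_width: 0.0875
gripper_force: 0.0
```

>>> drive_tool([
  [[1, 0, -0.06, 0, 0], [1, 0, -0.12, 0, 0], [1, 0, -0.18, 0, 0], [1, 0, -0.23, 0, 0], [1, 0, -0.25, 0, 0]],
])

```text
time_s: 4.75
tcp_pos: [0.4455, 0.1639, 0.0734]
eef_rot: [180.0, 0.0, 180.0]
contact_force: [-0.1, 0.9, 0.2]
gripper_width: 0.0877
gripper_force: 0.0
```

>>> drive_tool([
  [[1, 0, -0.04, 0, 0], [1, 0, -0.08, 0, 0], [1, 0, -0.12, 0, 0], [1, 0, -0.16, 0, 0], [1, 0, -0.19, 0, 0]],
])

```text
time_s: 5.38
tcp_pos: [0.445, 0.142, 0.073]
eef_rot: [180.0, -0.0, -180.0]
contact_force: [-3.7, 6.3, 1.2]
gripper_width: 0.0878
gripper_force: 2.9
```

```bash
python3 - <<'E'
from h import *
s=r.get_state(); print(s["tcp_pos"],s["contact_force"])
a=capture("wrist")[60:300,160:460]; b=capture("top")[225:295,205:325]
save("push1",np.vstack([cv2.resize(a,(480,384)),cv2.resize(b,(480,200+0),interpolation=cv2.INTER_CUBIC)]))
E
```

```text
[0.44501118 0.14199357 0.07304935] [-3.73920011  6.32515366  1.20072621]
```

View pics/push1.png

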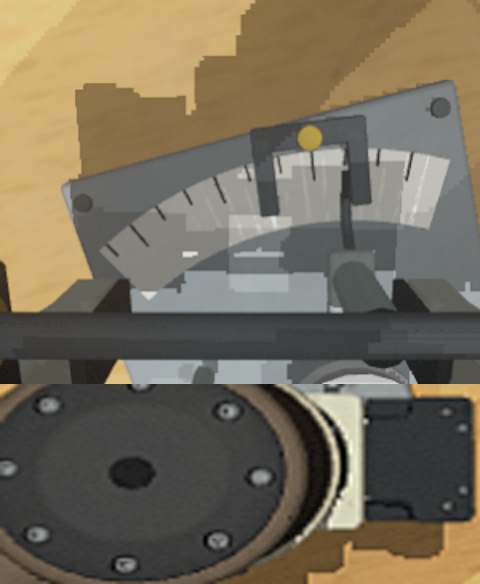

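The pointer is at (347,170). The jaws are at (264,185) and (360,175), so the gap middle is near (312,180). About 14 mm remain at the tip, which is 10 mm at the post.

>>> drive_tool([
  [[1, 0, -0.03, 0, 0], [1, 0, -0.055, 0, 0], [1, 0, -0.075, 0, 0], [1, 0, -0.085, 0, 0], [1, 0, -0.085, 0, 0]],
])

```text
time_s: 6.1
tcp_pos: [0.4452, 0.132, 0.0731]
eef_rot: [179.9, -0.0, -180.0]
contact_force: [-3.9, 5.4, -0.2]
gripper_width: 0.0879
gripper_force: 2.7
```

```bash
python3 - <<'E'
from h import *
s=r.get_state(); print(s["tcp_pos"],s["contact_force"])
a=capture("wrist")[100:240,200:420]
save("push2",cv2.resize(a,None,fx=3,fy=3))
E
```

```text
[0.44521368 0.13198911 0.07308636] [-3.90239181  5.4276067  -0.19720227]
```

View pics/push2.png

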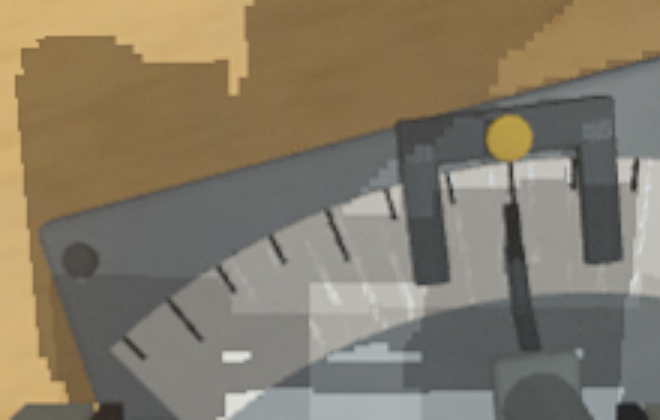

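The pointer at (512,205) is midway between the jaws at (425,215) and (600,200). I hold it for about 1.9 s.

>>> drive_tool([
  [[1, 0, 0, 0, 0], [1, 0, 0, 0, 0], [1, 0, 0, 0, 0], [1, 0, 0, 0, 0], [1, 0, 0, 0, 0]],
])

```text
time_s: 6.78
tcp_pos: [0.4452, 0.132, 0.0731]
eef_rot: [179.9, -0.0, -180.0]
contact_force: [-1.9, 5.7, 1.1]
gripper_width: 0.0877
gripper_force: 2.8
```

>>> drive_tool([
  [[1, 0, 0, 0, 0], [1, 0, 0, 0, 0], [1, 0, 0, 0, 0], [1, 0, 0, 0, 0], [1, 0, 0, 0, 0]],
])

```text
time_s: 7.4
tcp_pos: [0.4452, 0.132, 0.0731]
eef_rot: [179.9, -0.0, -180.0]
contact_force: [-3.9, 5.8, 0.6]
gripper_width: 0.0876
gripper_force: 2.8
```

>>> drive_tool([
  [[1, 0, 0, 0, 0], [1, 0, 0, 0, 0], [1, 0, 0, 0, 0], [1, 0, 0, 0, 0], [1, 0, 0, 0, 0]],
])

```text
time_s: 8.02
tcp_pos: [0.4452, 0.132, 0.0731]
eef_rot: [179.9, -0.0, -180.0]
contact_force: [-4.3, 5.4, -0.1]
gripper_width: 0.0875
gripper_force: 2.8
```

>>> drive_tool([
  [[1, 0, 0.08, 0, 0], [1, 0, 0.16, 0, 0], [1, 0, 0.24, 0, 0], [1, 0, 0.32, 0, 0], [1, 0, 0.4, 0, 0]],
])

```text
time_s: 8.65
tcp_pos: [0.4454, 0.1799, 0.0731]
eef_rot: [-180.0, -0.0, 180.0]
contact_force: [-0.4, -0.4, 0.7]
gripper_width: 0.0874
gripper_force: 0.0
```

>>> drive_tool([
  [[1, 0, 0.04, 0, 0], [1, 0, 0.08, 0, 0], [1, 0, 0.12, 0, 0], [1, 0, 0.12, 0, 0], [1, 0, 0.12, 0, 0]],
])

```text
time_s: 9.28
tcp_pos: [0.4454, 0.1936, 0.0731]
eef_rot: [-180.0, -0.0, 180.0]
contact_force: [-0.2, 0.0, -0.3]
gripper_width: 0.0873
gripper_force: 0.0
```

>>> drive_tool([
  [[1, 0, 0, 0, 0], [1, 0, 0, 0, 0], [1, 0, 0, 0, 0], [1, 0, 0, 0, 0], [1, 0, 0, 0, 0]],
])

```text
time_s: 9.9
tcp_pos: [0.4454, 0.1937, 0.0732]
eef_rot: [-180.0, -0.0, 180.0]
contact_force: [-0.2, -0.0, 0.0]
gripper_width: 0.0876
gripper_force: 0.0
```

>>> drive_tool([
  [[1, 0, 0, 0, 0], [1, 0, 0, 0, 0], [1, 0, 0, 0, 0], [1, 0, 0, 0, 0], [1, 0, 0, 0, 0]],
])

```text
time_s: 10.52
tcp_pos: [0.4454, 0.1937, 0.0732]
eef_rot: [-180.0, -0.0, 180.0]
contact_force: [-0.3, -0.3, 0.6]
gripper_width: 0.0876
gripper_force: 0.0
```

>>> drive_tool([
  [[1, 0, 0, -0.3, 0], [1, 0, 0, -0.6, 0], [1, 0, 0, -0.9, 0], [1, 0, 0, -1, 0], [1, 0, 0, -1, 0]],
])

```text
time_s: 11.15
tcp_pos: [0.4456, 0.1939, 0.1936]
eef_rot: [179.9, 0.1, 180.0]
contact_force: [0.4, 0.2, -0.3]
gripper_width: 0.0873
gripper_force: 0.0
```

```bash
python3 - <<'E'
from h import *
s=r.get_state(); print(s["time_s"],s["tcp_pos"],s["contact_force"])
a=capture("wrist")
save("end",a)
E
```

```text
11.15 [0.44556991 0.19393157 0.19361701] [ 0.43667377  0.17601592 -0.31330295]
```

View pics/end.png

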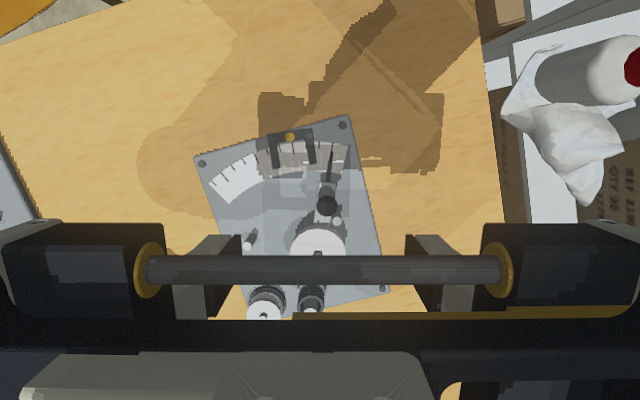

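The pointer is back at (331,152), about 20 px from the near jaw at (311,148) as at the start, and the clip hasn't moved. I let things settle briefly, then hand in.

>>> drive_tool([
  [[1, 0, 0, 0, 0], [1, 0, 0, 0, 0], [1, 0, 0, 0, 0], [1, 0, 0, 0, 0], [1, 0, 0, 0, 0]],
])

```text
time_s: 11.82
tcp_pos: [0.4454, 0.1937, 0.1931]
eef_rot: [-180.0, -0.0, 180.0]
contact_force: [0.9, -0.6, 0.3]
gripper_width: 0.0874
gripper_force: 0.0
```

>>> drive_tool([
  [[1, 0, 0, 0, 0], [1, 0, 0, 0, 0], [1, 0, 0, 0, 0], [1, 0, 0, 0, 0], [1, 0, 0, 0, 0]],
])

```text
time_s: 12.45
tcp_pos: [0.4454, 0.1937, 0.1932]
eef_rot: [-180.0, -0.0, 180.0]
contact_force: [-0.5, 0.8, 0.3]
gripper_width: 0.0876
gripper_force: 0.0
```

```bash
python3 -c "
from h import *
print(job.close_job())"
```

```text
the job is handed in; nothing more can be done
None
```

I held the large-roller unit's pointer midway between the clip jaws for about 1.9 s, let its arm swing back to the rest stop without moving the clip or going near the other unit, and handed the job in at about 12.5 s; no verdict was returned.

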